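# Start two hand screws and catch the crossed thread

### The job

Run the two hand screws on the shelf rail down clockwise, the orange one first and then the blue one, starting each gently. If a screw turns freely, run it fully home until it comes to its stop; if it binds early, its thread is crossed, so do not force it but stop and back it off again to its white starting mark. Do not overtighten, leave the jar, carton and screwdriver alone, and let go of both knobs at the end.

Things in the scene. Friction and masses are not known exactly. Their poses are not given: they have to be found in the camera images.
- shelf: Wooden shelf board 220 x 360 x 18 mm, fixed on the bench, with a dark slotted steel rail (60 mm wide, top 24 mm above the bench) along it. Origin at the centre of the board's underside, x across the board, y along the rail. The two hand screws stand on the rail at x = +50 mm, y = +100 and -100 mm; either colour may be at either place.
- orange_grip (a point): Point on the orange T-bar knob's vertical axis, about 96 mm above the bench. The bar is 50 mm long along this point's x, 14 mm thick along its y, and reaches from 22 mm below to 14 mm above the point. Under it lie a disc (36 mm diameter, 8 mm high) and a fixed dark housing (64 mm diameter, top 36 mm below the point at angle 0). A white stripe on top marks the bar's -x end.
- blue_grip (a point): The same point of the blue T-bar hand knob, which is otherwise identical.
- knob_orange (a joint): Angle of the orange knob, rad, growing clockwise seen from above (tightening); it starts between 0 and 0.3. 0: its white stripe points to the white mark on the housing (its -x side). It sinks 2 mm per rad. Running free takes about 0.05 N m. Home is above 1.75, backed off to the mark is below 0.35; outer hard stop at -0.5. Let go, it stays, but springs back out of any resistance.
- knob_blue (a joint): The same for the blue knob. Whether a screw is crossed cannot be seen, only felt when turning.
- thread_orange: Orange screw's threaded end, hidden in the housing, turning with the knob; origin on the axis 30 mm below orange_grip. Clean, it runs free to its stop at 1.85 to 1.95 rad. Crossed, it binds early, from somewhere between 0.57 and 0.83 rad. Either way resistance then climbs springily by 1.8 N m per rad; above 0.55 N m (25 N, 22 mm off the axis) the thread is damaged.
- thread_blue: The same of the blue screw.
- jar: Small amber glass screw-top jar, 44 mm diameter, 55 mm tall, standing on the board on its -x side, midway along. Origin at the centre of its underside.
- carton: Small cardboard carton, 100 x 70 x 60 mm, on the bench to the left of the board. Origin at the centre of its underside.
- driver: Screwdriver lying on the bench to the right of the board, under 40 mm high.

How it is judged:
On the way, in this order (a step that is already met when the one before it is completed fails the run):
1. the orange screw has been started (turned past 0.5 rad) (value of joint knob_orange above 0.5 rad), for 0.1 s.
2. then the blue screw has been started (turned past 0.5 rad) (value of joint knob_blue above 0.5 rad), for 0.1 s.
At the end, for the whole second after the job is handed in: One screw, the clean one, is home (knob angle above 1.75 rad), and the other, crossed one is backed off (below 0.35 rad); both knobs are at rest (((value of joint knob_orange above 1.75 rad and value of joint knob_blue below 0.35 rad) or (value of joint knob_blue above 1.75 rad and value of joint knob_orange below 0.35 rad)) and velocity of joint knob_orange between -0.05 and 0.05 rad/s and velocity of joint knob_blue between -0.05 and 0.05 rad/s); the robot touches nothing.
It fails at once if the orange screw's thread is forced or overtightened (over 25 N on the thread, 0.55 N m) (contact force between thread_orange and anything else above 25 N).
It fails at once if the blue screw's thread is forced or overtightened (over 25 N on the thread, 0.55 N m) (contact force between thread_blue and anything else above 25 N).
It fails at once if the jar is moved by more than 25 mm (distance of jar from where it was at the start of the episode above 0.025 m).
It fails at once if the carton is moved by more than 25 mm (distance of carton from where it was at the start of the episode above 0.025 m).
It fails at once if the driver is moved by more than 25 mm (distance of driver from where it was at the start of the episode above 0.025 m).
It also fails if it takes over 72 s, if anything falls off the work surface, if the arm or the gripper's body presses on something with over 40 N, if the wrist force passes 120 N, or if a joint passes its speed limit or range.

### The arm

A 6-joint arm with a two-finger parallel gripper is mounted at the origin on the work surface. World frame = base frame: x ahead of the robot, y to its left, z up, the work surface at z = 0. Lengths are in m, angles in rad, forces in N, time in s.
With the tool pointing down it reaches from about 0.225 to 0.725 m from the base axis. Payload 3.1 kg.
Tool frame: the origin (TCP) lies at the very end of the fingers, on their centre line; the grasp point (between the pads) lies 19 mm behind it; z points along the fingers, y is the line along which they close (so a half turn about z gives the same grasp; the last joint's range is limited). The gripper opens to 85 mm and grips with 20 to 120 N. Pads are 22 mm wide; open, the fingers measure 114 mm over their backs; the gripper's body (76 mm by 85 mm) begins 54 mm behind the grasp point. The pads swing forward as they close: fully open they stand 13 mm farther back than shut.
Start: joints at [-1.474, 0.048, 0.099, 1.622, 0, 1.443], TCP at [0.117, -0.512, 0.195] pointing down, gripper open.
Joint ranges: [-2.91, 2.91], [-0.99, 1.94], [-1.21, 1.42], [-2.12, 2.29], [-1.49, 1.47], [-3.14, 3.14]. Speed limits (rad/s): [2.79, 2.79, 3.14, 3.14, 3.14, 3.14].

### API

Orientations are given as a unit quaternion [x, y, z, w].
In Python, from workcell import bot, optics, workorder gives the robot as it stands. The module is installed in compiled form; this text tells all that it offers.
- The arm moves only by the tool arm_command, never from a script. Its argument "steps" is a list of rows, each an object with "dp": the shift along the world's x, y, z in m, a list of three; "yaw": the turn about the world's z in rad. In form: [{"dp": [tx, ty, tz], "yaw": yaw}, ...]. A call has 1 to 20 rows; each row is the pose to reach, as a shift and turn from the pose commanded when the call began; what a row does not reach only later rows make up. A row lasts 1/12 s, in which the tool goes at most 41.7 mm and 7.16 degrees, less where a joint would pass 70% of its speed; a pose out of reach is approached as far as the arm can. A call with a gripper value outside its range is refused whole. "claw" is the finger opening in m, from 0 to 0.0854, set as the call begins (left out, the last holds). The fingers move at their own pace and stop on an object; "newtons" is the grip in N (left out, the last holds). Time passes only in rows, so rows that repeat a pose let the fingers close. It gives the time, the measured TCP pose, the force, the opening and the grip force at its end, in the units of the state.
- bot.state(): the state, without advancing time (a new reading comes with each control period).
- optics.read_camera(name): name is "scene" or "top"; returns a dict with "frame" (420x560x3 uint8, red, green, blue), "range_z" (420x560 float32, m along the optical axis (not along the pixel's ray), 0 where there is no reading), "fovy" (degrees; the focal length in pixels is half the picture's height over the tangent of half this angle, whatever the lens; pixels are square), "cx", "cy" (the principal point, pixels), "k1" (the pictures are not rectified: a ray, as slopes to the right and down, at radius r is drawn at 1 + k1 r^2 times it, then the intrinsics apply), "xyz" and "rotation" of the camera in the world. Camera axes: x right, y up, looking along -z (the intrinsics and any distortion apply to the point x, -y, -z); pixel columns grow to the right and rows downward; lengths in m; the calibration is good to about 2 mm. A picture is of the moment at which its call begins.
- workorder.job_done(): hands the job in; it is judged then, once.
The state is a dict: "clock": time; "joint_pos": joint angles; "qvel": joint speeds; "joint_torque": joint torques, N m; "tcp_pos": TCP position; "eef_rot": TCP orientation; "ft_force": force on the tool from outside, world axes, zero at the start; "wrist_torque": the same for the moment, N m; "opening": finger opening in m; "grasp_force": force on a finger pad.
Only numpy, scipy, OpenCV 4.12 (cv2) and the standard library are available. Lean on these libraries where they do the work, as an engineer would, in place of code of your own. Each camera call takes 0.05 s, during which the arm holds its last target. There are 200 camera calls.

## Working session

There is one attempt and no reset: what is moved stays moved. The work goes in short steps, Python scripts to look and compute and a tool call to move; the robot and the scene stay as the last step left them, time stands still between calls to the robot, and variables do not carry over. Pictures are saved under pics/ and viewed, at most 10 in all, crops included, and the job is handed in when it is done.

Besides the shell and the picture viewer there is one more tool, called as a command line: name --argument value ..., lists and objects as JSON in quotes. arm_command: Moves the arm, as the interface text tells. Its arguments: {"type":"object","properties":{"steps":{"type":"array"},"claw":{"type":"number"},"newtons":{"type":"number"}},"required":["steps"]}

```bash
mkdir -p pics
cat > h.py <<'E'
import numpy as np, cv2
from workcell import bot, optics, workorder
def K(c):
    f=c["frame"].shape[0]/2/np.tan(np.radians(c["fovy"])/2); return f
def world(c,u,v,z=None,d=None):
    f=K(c); p=np.array([(u-c["cx"])/f,(v-c["cy"])/f]); q=p.copy()
    for _ in range(20): q=p/(1+c["k1"]*(q@q))
    R=np.array(c["rotation"]).reshape(3,3); o=np.array(c["xyz"])
    ray=R@np.array([q[0],-q[1],-1.])
    if d is None and z is None: d=c["range_z"][int(round(v)),int(round(u))]
    if z is not None: d=(z-o[2])/ray[2]
    return o+d*ray
def save(c,name,crop=None,s=1):
    im=c["frame"][:,:,::-1]
    if crop: a,b,e,g=crop; im=im[b:g,a:e]
    cv2.imwrite("pics/"+name,cv2.resize(im,None,fx=s,fy=s,interpolation=cv2.INTER_CUBIC))
E
python3 - <<'E'
from h import *
import pickle
print(bot.state())
for n in("scene","top"):
    c=optics.read_camera(n); pickle.dump(c,open(n+".pkl","wb")); save(c,n+"0.png"); print({k:v for k,v in c.items() if k not in("frame","range_z")})
E
```

```text
{'clock': 0.0, 'joint_pos': array([-1.47381157e+00,  4.87642306e-02,  9.75428097e-02,  1.62197432e+00,
       -3.56771006e-05,  1.44300008e+00]), 'qvel': array([ 8.83526063e-04, -1.38292073e-03,  6.26549379e-04, -3.28696051e-06,
        4.65406768e-05,  2.63876749e-04]), 'joint_torque': array([-2.15513669e-04, -3.38777554e+01,  3.20017540e+01,  2.01549340e-02,
       -1.56184378e-04,  7.07219414e-06]), 'tcp_pos': array([ 0.11692689, -0.51108689,  0.19338265]), 'eef_rot': array([ 9.93690115e-01,  1.12153981e-01,  6.45259896e-07, -1.19984173e-03]), 'ft_force': array([0.1963359 , 0.01713885, 0.86176285]), 'wrist_torque': array([-0.02962888, -0.03270717,  0.00923353]), 'grasp_force': 0.0, 'opening': 0.08543440326853781}
{'fovy': 55.053347491059604, 'cx': 278.62972382134456, 'cy': 210.2934933264941, 'k1': 0.00032696938566563607, 'xyz': array([1.02823944, 0.5457297 , 0.7494292 ]), 'rotation': array([0.14700205, 0.37106873, 0.85153652, 0.3399764 ])}
{'fovy': 48.51779753179649, 'cx': 286.8564924620648, 'cy': 211.40139338923007, 'k1': 0.030165013118568684, 'xyz': array([ 0.42686203, -0.00537179,  1.21414571]), 'rotation': array([ 0.05360279, -0.03380429, -0.70304968,  0.70831148])}
```

View pics/top0.png

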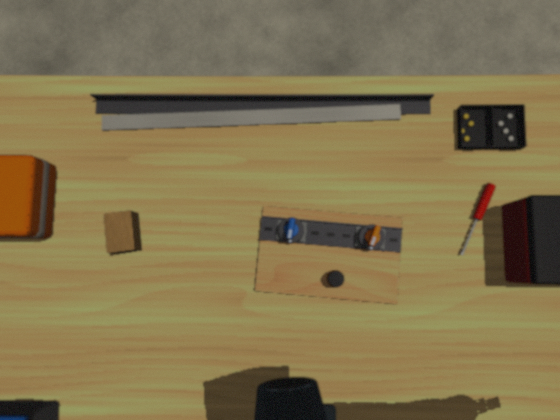

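View pics/scene0.png

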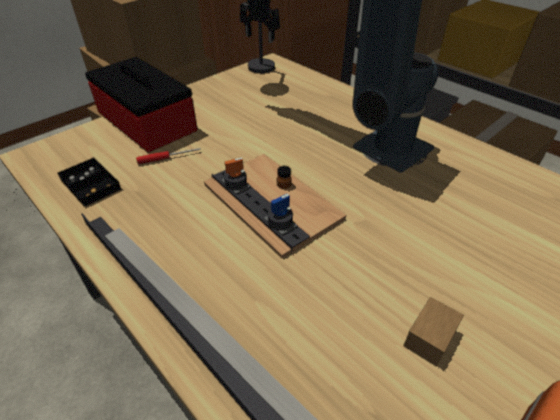

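The top view shows the shelf at about (330, 255). The blue knob is at (289, 230), the orange at (372, 238) and the jar at (335, 279). The carton at (120, 232) and the driver at (475, 220) are well clear. Next I'll enlarge the knobs.

```bash
sed -i 's/R=np.array(c\["rotation"\]).reshape(3,3)/R=Rot.from_quat(c["rotation"]).as_matrix()/; 1a from scipy.spatial.transform import Rotation as Rot' h.py
python3 - <<'E'
from h import *
import pickle
c=pickle.load(open("top.pkl","rb"))
im=c["frame"][:,:,::-1]
cv2.imwrite("pics/cr.png",cv2.resize(im[195:310,245:415],None,fx=4.7,fy=4.7,interpolation=cv2.INTER_CUBIC))
hsv=cv2.cvtColor(c["frame"],cv2.COLOR_RGB2HSV)
for n,(x0,x1),lo,hi in(("blue",(270,310),(100,120,60),(130,255,255)),("orange",(350,395),(5,170,90),(18,255,255))):
    m=cv2.inRange(hsv,lo,hi); mm=np.zeros_like(m); mm[212:255,x0:x1]=m[212:255,x0:x1]
    v,u=np.nonzero(mm); P=np.array([world(c,a,b) for a,b in zip(u,v)]); t=P[(P[:,2]>.085)&(P[:,2]<.125)]
    print(n,len(P),len(t),np.median(t,0),t.mean(0),t.min(0),t.max(0), np.sort(P[:,2])[::10].round(3))
    r=cv2.minAreaRect((t[:,:2]*1000).astype(np.float32)); print(r)
for u,v in((262,207),(402,217),(254,292),(398,303)): print(world(c,u,v,z=.018))
E
```

```text
blue 134 72 [0.53284474 0.01610244 0.10908529] [0.53186562 0.01667399 0.10831941] [0.50707434 0.00904772 0.08546642] [0.54616034 0.02561127 0.1131911 ] [0.055 0.07  0.072 0.073 0.074 0.075 0.078 0.106 0.108 0.109 0.109 0.11
 0.111 0.112]
((527.5119018554688, 17.754751205444336), (13.890012741088867, 39.20100021362305), 81.12169647216797)
orange 75 63 [ 0.51864166 -0.18450191  0.10834743] [ 0.51803009 -0.18381612  0.10824794] [ 0.4927073  -0.19256122  0.10302872] [ 0.53091043 -0.16837273  0.11341539] [0.068 0.076 0.106 0.107 0.108 0.109 0.109 0.111]
((510.5655822753906, -181.70916748046875), (13.52961540222168, 42.87818908691406), 69.11660766601562)
[0.58662732 0.09349224 0.018     ]
[ 0.56273342 -0.26631519  0.018     ]
[0.36909615 0.11032531 0.018     ]
[ 0.34608198 -0.25150421  0.018     ]
```

View pics/cr.png

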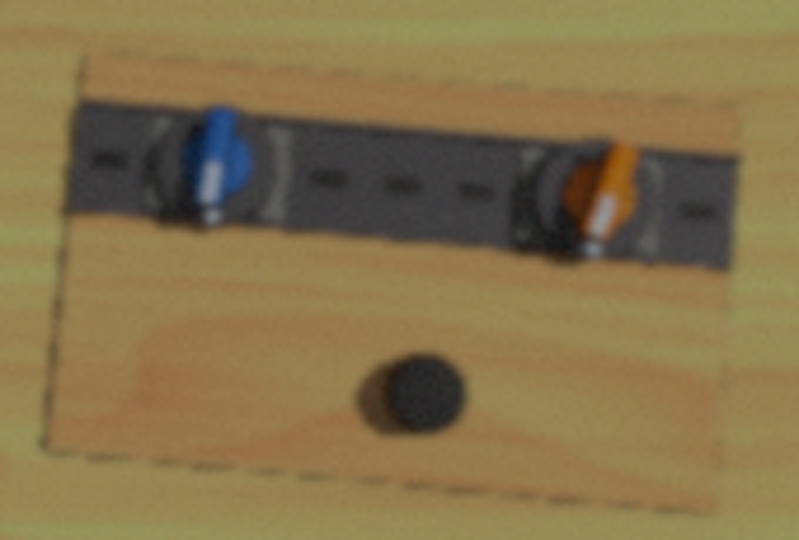

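The white stripes are at the near ends. Shelf yaw is about -0.07. Orange is at (0.509, -0.182) with its bar at about -0.36 rad, so knob angle about 0.29. Blue is at (0.523, 0.018) with its bar at about -0.155 rad, knob angle about 0.09. Next I move above orange.

arm_command --steps '[{"dp":[0.01,0.008,0],"yaw":0.12},{"dp":[0.03,0.025,0],"yaw":0.24},{"dp":[0.055,0.045,0],"yaw":0.36},{"dp":[0.08,0.067,0],"yaw":0.48},{"dp":[0.105,0.088,0],"yaw":0.6},{"dp":[0.13,0.11,0],"yaw":0.72},{"dp":[0.155,0.13,0],"yaw":0.84},{"dp":[0.18,0.15,0],"yaw":0.96},{"dp":[0.205,0.17,0],"yaw":1.08},{"dp":[0.23,0.192,0],"yaw":1.2},{"dp":[0.255,0.213,0],"yaw":1.32},{"dp":[0.28,0.235,0],"yaw":1.44},{"dp":[0.305,0.255,0],"yaw":1.56},{"dp":[0.325,0.272,0],"yaw":1.68},{"dp":[0.345,0.29,0],"yaw":1.8},{"dp":[0.36,0.302,0],"yaw":1.92},{"dp":[0.372,0.313,0],"yaw":2.04},{"dp":[0.382,0.32,0],"yaw":2.16},{"dp":[0.388,0.326,0],"yaw":2.28},{"dp":[0.392,0.33,0],"yaw":2.4}]' --claw 0.0854 --newtons 30

```text
clock: 1.77
tcp_pos: [0.5094, -0.1807, 0.1937]
eef_rot: [0.252, 0.968, 0.0, -0.001]
ft_force: [-0.4, 0.1, -0.3]
opening: 0.0852
grasp_force: 0.0
```

Run:
```python
from h import *
c=optics.read_camera("scene"); save(c,"s1.png",(190,110,330,250),4)
hsv=cv2.cvtColor(c["frame"],cv2.COLOR_RGB2HSV)
for n,(x0,x1,y0,y1),lo,hi in(("blue",(262,300,185,235),(100,120,50),(130,255,255)),("orange",(215,255,150,190),(4,170,80),(18,255,255))):
    m=cv2.inRange(hsv,lo,hi); v,u=np.nonzero(m[y0:y1,x0:x1]); P=np.array([world(c,a+x0,b+y0) for a,b in zip(u,v)]); t=P[(P[:,2]>.102)&(P[:,2]<.118)]
    print(n,len(P),len(t),t.mean(0)); 
    if len(t)>4: print(cv2.minAreaRect((t[:,:2]*1000).astype(np.float32)))
```

```text
blue 198 81 [0.53166202 0.01939114 0.10818678]
((526.768310546875, 17.597103118896484), (14.943424224853516, 48.80329132080078), 82.44264221191406)
orange 78 48 [ 0.5150496  -0.17989471  0.10806801]
((512.0160522460938, -178.14517211914062), (13.826393127441406, 43.420833587646484), 55.32470703125)
```

View pics/s1.png

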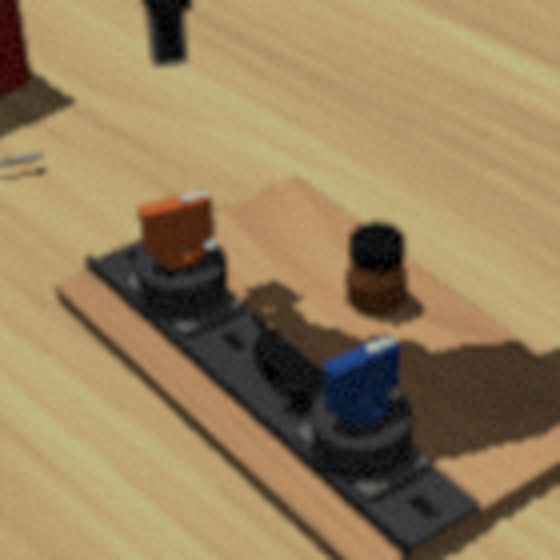

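The crop shows both knobs upright. The orange bar top runs from (145, 205) to (205, 193), the blue one from (330, 372) to (395, 345), and the fingers are directly above orange. Next I go down and grip.

arm_command --steps '[{"dp":[0,0,-0.015],"yaw":0.07},{"dp":[0,0,-0.035],"yaw":0.14},{"dp":[0,0,-0.055],"yaw":0.14},{"dp":[0,0,-0.075],"yaw":0.14},{"dp":[0,0,-0.09],"yaw":0.14},{"dp":[0,0,-0.103],"yaw":0.14},{"dp":[0,0,-0.11],"yaw":0.14},{"dp":[0,0,-0.112],"yaw":0.14},{"dp":[0,0,-0.112],"yaw":0.14},{"dp":[0,0,-0.112],"yaw":0.14}]' --claw 0.05

```text
clock: 2.65
tcp_pos: [0.5094, -0.1821, 0.0834]
eef_rot: [0.188, 0.982, -0.0, 0.001]
ft_force: [0.2, 0.5, -0.1]
opening: 0.0502
grasp_force: 0.0
```

arm_command --steps '[{"dp":[0,0,0],"yaw":0},{"dp":[0,0,0],"yaw":0},{"dp":[0,0,0],"yaw":0},{"dp":[0,0,0],"yaw":0},{"dp":[0,0,0],"yaw":0},{"dp":[0,0,0],"yaw":0},{"dp":[0,0,0],"yaw":0},{"dp":[0,0,0],"yaw":0}]' --claw 0.0 --newtons 30

```text
clock: 3.32
tcp_pos: [0.509, -0.1818, 0.0826]
eef_rot: [0.187, 0.982, -0.0, -0.0]
ft_force: [0.5, -1.1, -0.3]
opening: -0.0002
grasp_force: 0.0
```

```bash
cat > st.py <<'E'
from workcell import bot
import numpy as np
s=bot.state(); q=s["eef_rot"]; y=2*np.arctan2(q[1],q[0])
print(round(s["clock"],2),s["tcp_pos"].round(4),"yaw",round(y,4),"F",s["ft_force"].round(2),"T",s["wrist_torque"].round(3),"op",round(s["opening"],4),"g",round(s["grasp_force"],1),"q6",s["joint_pos"][5].round(3),"tau6",s["joint_torque"].round(3))
E
python3 st.py
```

```text
3.32 [ 0.509  -0.1818  0.0826] yaw 2.7648 F [ 0.52 -1.13 -0.29] T [-0.043  0.055 -0.014] op -0.0002 g 0.0 q6 -0.09 tau6 [ 0.0000e+00 -3.5493e+01  3.1940e+01  1.0000e-03 -0.0000e+00  0.0000e+00]
```

The fingers closed fully on nothing, so I'm taking a look.

Run:
```python
from h import *
c=optics.read_camera("scene"); save(c,"s2.png",(180,70,320,210),4)
```

```text
(no output)
```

View pics/s2.png

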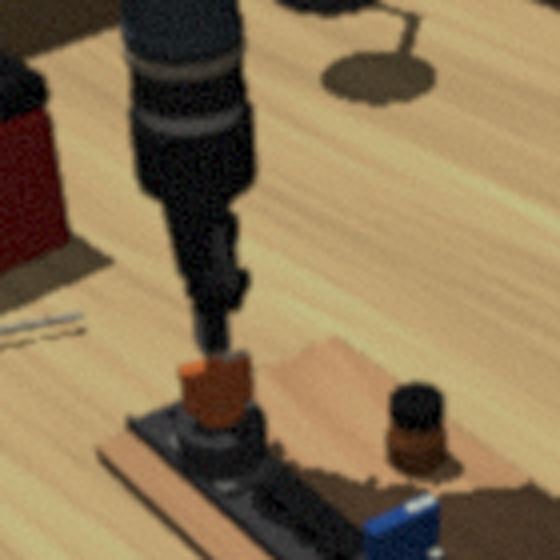

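The gripper is seen at about (215, 340) in the crop with its tip level with the bar's top edge, above or behind the bar. I'll check its real position from depth.

```bash
python3 - <<'E'
from h import *
for n in("scene","top"):
    c=optics.read_camera(n)
    H,W=c["range_z"].shape
    P=np.array([[world(c,u,v) if c["range_z"][v,u]>0 else [9,9,9] for u in range(W)] for v in range(H)]) if 0 else None
    if n=="scene":
        for v in range(120,172,4): 
            print(v,[tuple((world(c,u,v)*1000).round().astype(int)) if c["range_z"][v,u]>0 else None for u in (226,230,234,238,242)],[c["frame"][v,u].tolist() for u in (230,234)])
    else:
        save(c,"t2.png",(300,170,440,310),4)
E
python3 st.py
```

```text
120 [(np.int64(535), np.int64(-158), np.int64(252)), (np.int64(529), np.int64(-150), np.int64(254)), (np.int64(520), np.int64(-147), np.int64(251)), (np.int64(509), np.int64(-146), np.int64(247)), (np.int64(244), np.int64(-475), np.int64(1))] [[11, 16, 14], [5, 12, 14]]
124 [(np.int64(522), np.int64(-179), np.int64(227)), (np.int64(529), np.int64(-151), np.int64(242)), (np.int64(522), np.int64(-146), np.int64(241)), (np.int64(500), np.int64(-159), np.int64(226)), (np.int64(261), np.int64(-454), np.int64(0))] [[9, 15, 14], [11, 15, 9]]
128 [(np.int64(528), np.int64(-171), np.int64(222)), (np.int64(532), np.int64(-149), np.int64(233)), (np.int64(522), np.int64(-146), np.int64(230)), (np.int64(515), np.int64(-140), np.int64(230)), (np.int64(278), np.int64(-434), np.int64(0))] [[12, 12, 15], [29, 29, 34]]
132 [(np.int64(530), np.int64(-170), np.int64(212)), (np.int64(532), np.int64(-151), np.int64(221)), (np.int64(526), np.int64(-143), np.int64(222)), (np.int64(501), np.int64(-160), np.int64(204)), (np.int64(293), np.int64(-415), np.int64(-1))] [[12, 11, 12], [35, 35, 35]]
136 [(np.int64
[... 1908 characters left out ...]
-185), np.int64(106)), (np.int64(521), np.int64(-181), np.int64(104)), (np.int64(510), np.int64(-177), np.int64(100)), (np.int64(502), np.int64(-171), np.int64(99)), (np.int64(490), np.int64(-168), np.int64(95))] [[78, 39, 15], [83, 41, 23]]
168 [(np.int64(533), np.int64(-184), np.int64(94)), (np.int64(524), np.int64(-178), np.int64(93)), (np.int64(513), np.int64(-175), np.int64(89)), (np.int64(502), np.int64(-172), np.int64(85)), (np.int64(490), np.int64(-170), np.int64(80))] [[75, 34, 16], [81, 42, 21]]
3.47 [ 0.509  -0.1818  0.0826] yaw 2.7648 F [0.51 0.49 0.55] T [ 0.015 -0.008  0.038] op 0.0004 g 0.0 q6 -0.09 tau6 [ 1.0000e-03 -3.5473e+01  3.1921e+01  2.0000e-03 -0.0000e+00  0.0000e+00]
```

View pics/t2.png

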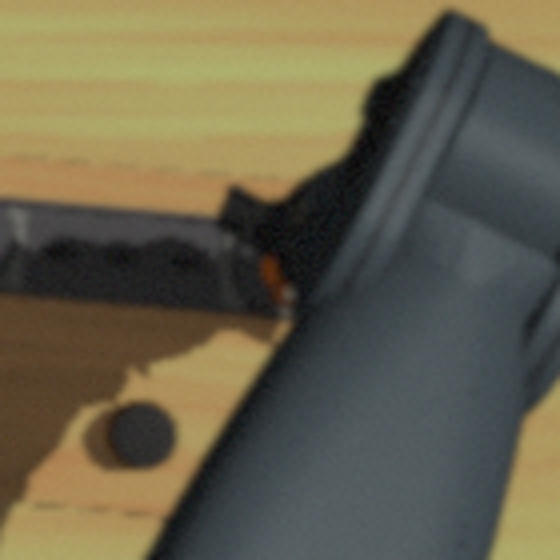

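Run:
```python
from h import *
c=optics.read_camera("scene"); f=K(c); R=Rot.from_quat(c["rotation"]).as_matrix()
def proj(p):
    q=R.T@(np.array(p)-c["xyz"]); a=np.array([q[0],-q[1]])/-q[2]; a=a*(1+c["k1"]*(a@a)); return (a*f+[c["cx"],c["cy"]]).round(1)
for z in(.0826,.0956,.11,.12,.13,.156,.2,.26): print(z,proj([.509,-.182,z]))
print("s1 tip",proj([.5094,-.1807,.1937]),proj([.5094,-.1807,.2067]))
save(c,"s3.png",(205,100,265,180),7)
```

```text
0.0826 [233.8 168.3]
0.0956 [233.4 164.4]
0.11 [233.  160.1]
0.12 [232.7 157. ]
0.13 [232.4 153.9]
0.156 [231.6 145.7]
0.2 [230.2 131.1]
0.26 [228.1 109.8]
s1 tip [230.6 133.5] [230.2 129.1]
```

View pics/s3.png

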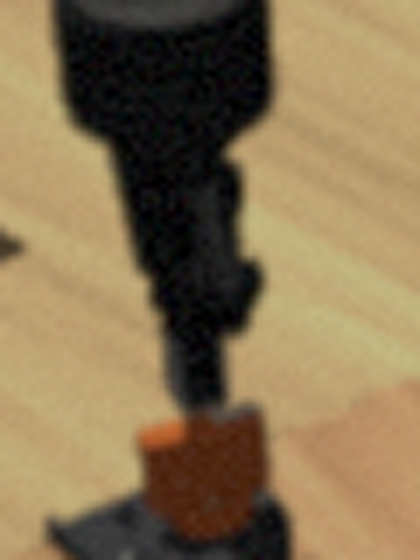

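The finger tip ends right at the bar's top edge, at about (205, 405) in the crop (pixel row 158). That puts it near z 0.115, higher than the reported TCP. I'll open, go lower and close again, which is safe whichever reading is right.

arm_command --steps '[{"dp":[0,0,0],"yaw":0},{"dp":[0,0,0],"yaw":0},{"dp":[0,0,0],"yaw":0},{"dp":[0,0,0],"yaw":0},{"dp":[0,0,0],"yaw":0},{"dp":[0,0,-0.003],"yaw":0},{"dp":[0,0,-0.007],"yaw":0},{"dp":[0,0,-0.011],"yaw":0},{"dp":[0,0,-0.014],"yaw":0},{"dp":[0,0,-0.015],"yaw":0},{"dp":[0,0,-0.015],"yaw":0}]' --claw 0.05

```text
clock: 4.43
tcp_pos: [0.5085, -0.1815, 0.0668]
eef_rot: [0.187, 0.982, 0.0, -0.001]
ft_force: [-0.2, -0.3, 0.4]
opening: 0.0498
grasp_force: 0.0
```

arm_command --steps '[{"dp":[0,0,0],"yaw":0},{"dp":[0,0,0],"yaw":0},{"dp":[0,0,0],"yaw":0},{"dp":[0,0,0],"yaw":0},{"dp":[0,0,0],"yaw":0},{"dp":[0,0,0],"yaw":0},{"dp":[0,0,0],"yaw":0}]' --claw 0.0

```text
clock: 5.02
tcp_pos: [0.5089, -0.1828, 0.068]
eef_rot: [0.188, 0.982, -0.001, 0.0]
ft_force: [-1.8, -3.6, 3.0]
opening: 0.0126
grasp_force: 32.7
```

```bash
python3 st.py
```

```text
5.02 [ 0.5089 -0.1828  0.068 ] yaw 2.7642 F [-1.83 -3.62  2.99] T [-0.777  0.442  0.021] op 0.0126 g 32.7 q6 -0.09 tau6 [ 2.2490e+00 -3.4459e+01  3.0908e+01 -1.3300e-01  1.3050e+00  2.7000e-02]
```

The bar is gripped at 12.6 mm opening, but only near the finger tips. I'll open, go 12 mm lower, shift 1 mm towards -y and regrip.

arm_command --steps '[{"dp":[0,0,0],"yaw":0},{"dp":[0,0,0],"yaw":0},{"dp":[0,0,0],"yaw":0},{"dp":[0,-0.001,-0.003],"yaw":0},{"dp":[0,-0.001,-0.006],"yaw":0},{"dp":[0,-0.001,-0.009],"yaw":0},{"dp":[0,-0.001,-0.012],"yaw":0},{"dp":[0,-0.001,-0.012],"yaw":0}]' --claw 0.05

```text
clock: 5.68
tcp_pos: [0.5083, -0.1823, 0.0544]
eef_rot: [0.187, 0.982, 0.0, -0.001]
ft_force: [-0.0, 0.3, -0.7]
opening: 0.05
grasp_force: 0.0
```

arm_command --steps '[{"dp":[0,0,0],"yaw":0},{"dp":[0,0,0],"yaw":0},{"dp":[0,0,0],"yaw":0},{"dp":[0,0,0],"yaw":0},{"dp":[0,0,0],"yaw":0},{"dp":[0,0,0],"yaw":0},{"dp":[0,0,0],"yaw":0}]' --claw 0.0

```text
clock: 6.27
tcp_pos: [0.5091, -0.1831, 0.0559]
eef_rot: [0.187, 0.982, -0.0, 0.0]
ft_force: [-0.3, -1.2, 2.1]
opening: 0.0131
grasp_force: 33.2
```

```bash
python3 st.py
```

```text
6.27 [ 0.5091 -0.1831  0.0559] yaw 2.7647 F [-0.31 -1.25  2.13] T [-0.224  0.182  0.062] op 0.0131 g 33.2 q6 -0.092 tau6 [ 6.3300e-01 -3.5058e+01  3.1242e+01 -1.3300e-01  3.7400e-01  3.5000e-02]
```

Now I turn orange gently.

arm_command --steps '[{"dp":[0,0,0],"yaw":-0.025},{"dp":[0,0,0],"yaw":-0.05},{"dp":[0,0,0],"yaw":-0.075},{"dp":[0,0,0],"yaw":-0.1},{"dp":[0,0,0],"yaw":-0.125},{"dp":[0,0,0],"yaw":-0.15},{"dp":[0,0,0],"yaw":-0.175},{"dp":[0,0,0],"yaw":-0.2},{"dp":[0,0,0],"yaw":-0.225},{"dp":[0,0,-0.0005],"yaw":-0.25},{"dp":[0,0,-0.0005],"yaw":-0.25},{"dp":[0,0,-0.0005],"yaw":-0.25}]'

```text
clock: 7.27
tcp_pos: [0.509, -0.1833, 0.0554]
eef_rot: [0.309, 0.951, -0.0, 0.0]
ft_force: [-1.5, -3.8, 1.5]
opening: 0.0129
grasp_force: 33.3
```

```bash
python3 st.py
```

```text
7.27 [ 0.509  -0.1833  0.0554] yaw 2.5142 F [-1.53 -3.77  1.49] T [-0.801  0.396 -0.014] op 0.0129 g 33.3 q6 0.158 tau6 [ 2.2950e+00 -3.4618e+01  3.0620e+01  1.0600e-01  1.3110e+00 -3.3000e-02]
```

arm_command --steps '[{"dp":[0,0,0],"yaw":-0.02},{"dp":[0,0,0],"yaw":-0.04},{"dp":[0,0,0],"yaw":-0.06},{"dp":[0,0,0],"yaw":-0.08},{"dp":[0,0,0],"yaw":-0.08}]'

```text
clock: 7.68
tcp_pos: [0.509, -0.1832, 0.0552]
eef_rot: [0.347, 0.938, -0.0, 0.0]
ft_force: [-2.4, -4.9, 0.6]
opening: 0.013
grasp_force: 33.3
```

```bash
python3 st.py
```

```text
7.68 [ 0.509  -0.1832  0.0552] yaw 2.4328 F [-2.4  -4.91  0.62] T [-1.013  0.424  0.081] op 0.013 g 33.3 q6 0.24 tau6 [  2.772 -34.554  30.485   0.181   1.627   0.097]
```

arm_command --steps '[{"dp":[0,0,0],"yaw":-0.02},{"dp":[0,0,0],"yaw":-0.04},{"dp":[0,0,0],"yaw":-0.06},{"dp":[0,0,-0.0003],"yaw":-0.08},{"dp":[0,0,-0.0003],"yaw":-0.08}]'

```text
clock: 8.1
tcp_pos: [0.5089, -0.1833, 0.055]
eef_rot: [0.384, 0.923, -0.001, 0.0]
ft_force: [-2.9, -4.4, 3.3]
opening: 0.0132
grasp_force: 33.3
```

```bash
python3 st.py
```

```text
8.1 [ 0.5089 -0.1833  0.055 ] yaw 2.3527 F [-2.86 -4.44  3.26] T [-1.107  0.45   0.013] op 0.0132 g 33.3 q6 0.32 tau6 [  2.842 -34.367  30.399   0.095   1.672   0.09 ]
```

Torque stays near 0.09 at about 0.72 rad with no climb, so I continue in small steps.

arm_command --steps '[{"dp":[0,0,0],"yaw":-0.02},{"dp":[0,0,0],"yaw":-0.04},{"dp":[0,0,0],"yaw":-0.06},{"dp":[0,0,0],"yaw":-0.08},{"dp":[0,0,0],"yaw":-0.08}]'

```text
clock: 8.52
tcp_pos: [0.5089, -0.1834, 0.0549]
eef_rot: [0.421, 0.907, -0.001, 0.0]
ft_force: [-1.4, -5.2, 1.7]
opening: 0.0131
grasp_force: 33.3
```

```bash
python3 st.py
```

```text
8.52 [ 0.5089 -0.1834  0.0549] yaw 2.2728 F [-1.38 -5.24  1.68] T [-1.134  0.45  -0.033] op 0.0131 g 33.3 q6 0.4 tau6 [  2.923 -34.563  30.514   0.16    1.711   0.091]
```

arm_command --steps '[{"dp":[0,0,0],"yaw":-0.02},{"dp":[0,0,0],"yaw":-0.04},{"dp":[0,0,-0.0003],"yaw":-0.06},{"dp":[0,0,-0.0003],"yaw":-0.06}]'

```text
clock: 8.85
tcp_pos: [0.5088, -0.1834, 0.0548]
eef_rot: [0.448, 0.894, -0.001, 0.0]
ft_force: [-2.3, -4.1, 2.8]
opening: 0.0131
grasp_force: 33.3
```

```bash
python3 st.py
```

```text
8.85 [ 0.5088 -0.1834  0.0548] yaw 2.2127 F [-2.25 -4.08  2.81] T [-1.178  0.544 -0.017] op 0.0131 g 33.3 q6 0.46 tau6 [  2.961 -34.313  30.393   0.046   1.746   0.09 ]
```

At about 0.86 rad the torque is still flat. I make one more check step before running faster.

arm_command --steps '[{"dp":[0,0,0],"yaw":-0.02},{"dp":[0,0,0],"yaw":-0.05},{"dp":[0,0,-0.0003],"yaw":-0.08},{"dp":[0,0,-0.0003],"yaw":-0.11},{"dp":[0,0,-0.0003],"yaw":-0.11}]'

```text
clock: 9.27
tcp_pos: [0.5088, -0.1835, 0.0546]
eef_rot: [0.497, 0.868, -0.001, 0.0]
ft_force: [-2.8, -4.9, 2.7]
opening: 0.0132
grasp_force: 33.4
```

```bash
python3 st.py
```

```text
9.27 [ 0.5088 -0.1835  0.0546] yaw 2.1023 F [-2.76 -4.87  2.73] T [-1.118  0.637 -0.018] op 0.0132 g 33.4 q6 0.57 tau6 [  3.063 -34.117  30.3    -0.056   1.802   0.118]
```

arm_command --steps '[{"dp":[0,0,0],"yaw":-0.02},{"dp":[0,0,0],"yaw":-0.04},{"dp":[0,0,0],"yaw":-0.06},{"dp":[0,0,0],"yaw":-0.06}]'

```text
clock: 9.6
tcp_pos: [0.5087, -0.1835, 0.0544]
eef_rot: [0.522, 0.853, -0.001, 0.0]
ft_force: [-3.1, -5.3, 1.5]
opening: 0.0129
grasp_force: 33.4
```

```bash
python3 st.py
```

```text
9.6 [ 0.5087 -0.1835  0.0544] yaw 2.0427 F [-3.06 -5.34  1.51] T [-1.134  0.598 -0.038] op 0.0129 g 33.4 q6 0.63 tau6 [ 3.0980e+00 -3.4294e+01  3.0416e+01 -5.0000e-03  1.8290e+00  9.0000e-02]
```

Orange turns freely at about 1.03 rad, so it is clean. I run it on to about 1.65.

arm_command --steps '[{"dp":[0,0,0],"yaw":-0.03},{"dp":[0,0,0],"yaw":-0.06},{"dp":[0,0,0],"yaw":-0.09},{"dp":[0,0,0],"yaw":-0.12},{"dp":[0,0,-0.0005],"yaw":-0.15},{"dp":[0,0,-0.0005],"yaw":-0.18},{"dp":[0,0,-0.0005],"yaw":-0.21},{"dp":[0,0,-0.0005],"yaw":-0.24},{"dp":[0,0,-0.0005],"yaw":-0.27},{"dp":[0,0,-0.0005],"yaw":-0.3},{"dp":[0,0,-0.001],"yaw":-0.33},{"dp":[0,0,-0.001],"yaw":-0.36},{"dp":[0,0,-0.001],"yaw":-0.39},{"dp":[0,0,-0.001],"yaw":-0.42},{"dp":[0,0,-0.001],"yaw":-0.45},{"dp":[0,0,-0.0012],"yaw":-0.48},{"dp":[0,0,-0.0012],"yaw":-0.51},{"dp":[0,0,-0.0012],"yaw":-0.54},{"dp":[0,0,-0.0012],"yaw":-0.58},{"dp":[0,0,-0.0012],"yaw":-0.6}]'

```text
clock: 11.27
tcp_pos: [0.5082, -0.1836, 0.0532]
eef_rot: [0.751, 0.66, -0.001, 0.0]
ft_force: [-2.4, -4.7, 2.6]
opening: 0.0131
grasp_force: 33.4
```

```bash
python3 st.py
```

```text
11.27 [ 0.5082 -0.1836  0.0532] yaw 1.4416 F [-2.36 -4.67  2.59] T [-1.21   0.734  0.029] op 0.0131 g 33.4 q6 1.231 tau6 [ 3.3670e+00 -3.4130e+01  3.0585e+01 -3.4600e-01  2.0640e+00 -1.4000e-02]
```

arm_command --steps '[{"dp":[0,0,0],"yaw":-0.03},{"dp":[0,0,0],"yaw":-0.06},{"dp":[0,0,-0.0002],"yaw":-0.09},{"dp":[0,0,-0.0002],"yaw":-0.12},{"dp":[0,0,-0.0002],"yaw":-0.12}]'

```text
clock: 11.68
tcp_pos: [0.5081, -0.1836, 0.053]
eef_rot: [0.789, 0.614, -0.001, 0.0]
ft_force: [-3.6, -5.1, 2.7]
opening: 0.0135
grasp_force: 33.4
```

```bash
python3 st.py
```

```text
11.68 [ 0.5081 -0.1836  0.053 ] yaw 1.3221 F [-3.61 -5.07  2.69] T [-1.225  0.796 -0.009] op 0.0135 g 33.4 q6 1.35 tau6 [  3.457 -34.088  30.61   -0.415   2.085   0.119]
```

arm_command --steps '[{"dp":[0,0,0],"yaw":-0.02},{"dp":[0,0,0],"yaw":-0.04},{"dp":[0,0,0],"yaw":-0.06},{"dp":[0,0,-0.0002],"yaw":-0.08},{"dp":[0,0,-0.0002],"yaw":-0.08}]'

```text
clock: 12.1
tcp_pos: [0.508, -0.1836, 0.0528]
eef_rot: [0.813, 0.582, -0.001, 0.0]
ft_force: [-3.6, -4.9, 3.5]
opening: 0.0133
grasp_force: 33.4
```

```bash
python3 st.py
```

```text
12.1 [ 0.508  -0.1836  0.0528] yaw 1.2424 F [-3.61 -4.9   3.47] T [-1.255  0.86   0.012] op 0.0133 g 33.4 q6 1.43 tau6 [  3.449 -34.022  30.619  -0.49    2.101   0.087]
```

arm_command --steps '[{"dp":[0,0,0],"yaw":-0.02},{"dp":[0,0,0],"yaw":-0.04},{"dp":[0,0,-0.0001],"yaw":-0.06},{"dp":[0,0,-0.0001],"yaw":-0.06}]'

```text
clock: 12.43
tcp_pos: [0.508, -0.1836, 0.0527]
eef_rot: [0.83, 0.557, -0.001, 0.0]
ft_force: [-3.4, -4.8, 3.2]
opening: 0.0128
grasp_force: 33.4
```

```bash
python3 st.py
```

```text
12.43 [ 0.508  -0.1836  0.0527] yaw 1.1824 F [-3.36 -4.83  3.18] T [-1.199  0.951 -0.04 ] op 0.0128 g 33.4 q6 1.49 tau6 [  3.454 -34.012  30.643  -0.527   2.109   0.086]
```

arm_command --steps '[{"dp":[0,0,0],"yaw":-0.02},{"dp":[0,0,0],"yaw":-0.04},{"dp":[0,0,-0.0001],"yaw":-0.06},{"dp":[0,0,-0.0001],"yaw":-0.06}]'

```text
clock: 12.77
tcp_pos: [0.5079, -0.1836, 0.0526]
eef_rot: [0.847, 0.532, -0.001, 0.0]
ft_force: [-3.9, -4.9, 4.0]
opening: 0.013
grasp_force: 33.5
```

```bash
python3 st.py
```

```text
12.77 [ 0.5079 -0.1836  0.0526] yaw 1.1226 F [-3.87 -4.89  3.97] T [-1.2    0.906  0.043] op 0.013 g 33.5 q6 1.55 tau6 [  3.379 -33.952  30.653  -0.573   2.119   0.138]
```

arm_command --steps '[{"dp":[0,0,0],"yaw":-0.02},{"dp":[0,0,0],"yaw":-0.04},{"dp":[0,0,0],"yaw":-0.04}]'

```text
clock: 13.02
tcp_pos: [0.5079, -0.1835, 0.0525]
eef_rot: [0.857, 0.515, -0.001, 0.0]
ft_force: [-4.1, -5.1, 3.5]
opening: 0.0129
grasp_force: 33.5
```

```bash
python3 st.py
```

```text
13.02 [ 0.5079 -0.1835  0.0525] yaw 1.0828 F [-4.09 -5.07  3.52] T [-1.208  0.887  0.13 ] op 0.0129 g 33.5 q6 1.589 tau6 [  3.298 -33.993  30.708  -0.566   2.128   0.198]
```

Torque now climbs by about 0.06 N m per 0.04 rad at about 1.95 rad, so orange is at its stop. I release it and move over to blue.

arm_command --steps '[{"dp":[0,0,0],"yaw":0},{"dp":[0,0,0],"yaw":0},{"dp":[0,0,0],"yaw":0},{"dp":[0,0,0],"yaw":0},{"dp":[0,0,0.01],"yaw":0},{"dp":[0,0,0.03],"yaw":0},{"dp":[0,0,0.055],"yaw":0},{"dp":[0,0,0.075],"yaw":0},{"dp":[0,0,0.085],"yaw":0},{"dp":[0,0,0.085],"yaw":0}]' --claw 0.05

```text
clock: 13.85
tcp_pos: [0.5113, -0.1836, 0.1414]
eef_rot: [0.856, 0.516, 0.002, 0.003]
ft_force: [-1.2, -0.5, 0.3]
opening: 0.0497
grasp_force: 0.0
```

arm_command --steps '[{"dp":[0.001,0.005,0],"yaw":0.1},{"dp":[0.002,0.015,0],"yaw":0.2},{"dp":[0.003,0.03,0],"yaw":0.32},{"dp":[0.004,0.045,0],"yaw":0.44},{"dp":[0.005,0.06,0],"yaw":0.56},{"dp":[0.006,0.075,0],"yaw":0.68},{"dp":[0.007,0.09,0],"yaw":0.8},{"dp":[0.008,0.105,0],"yaw":0.92},{"dp":[0.009,0.12,0],"yaw":1.04},{"dp":[0.01,0.135,0],"yaw":1.16},{"dp":[0.011,0.15,0],"yaw":1.28},{"dp":[0.012,0.165,0],"yaw":1.4},{"dp":[0.013,0.178,0],"yaw":1.52},{"dp":[0.013,0.188,0],"yaw":1.64},{"dp":[0.013,0.195,0],"yaw":1.76},{"dp":[0.013,0.1985,0],"yaw":1.86},{"dp":[0.013,0.1985,0],"yaw":1.914},{"dp":[0.013,0.1985,0],"yaw":1.914},{"dp":[0.013,0.1985,0],"yaw":1.914}]'

```text
clock: 15.43
tcp_pos: [0.5213, 0.0159, 0.1361]
eef_rot: [0.072, 0.997, 0.0, -0.001]
ft_force: [0.5, 0.2, -0.4]
opening: 0.0499
grasp_force: 0.0
```

```bash
python3 st.py
python3 - <<'E'
from h import *
c=optics.read_camera("scene"); save(c,"s4.png",(200,100,330,240),4)
E
```

```text
15.43 [0.5213 0.0159 0.1361] yaw 2.9975 F [ 0.49  0.25 -0.39] T [ 0.027  0.002 -0.024] op 0.0499 g 0.0 q6 0.046 tau6 [ 1.3900e-01 -3.3572e+01  3.2169e+01  1.6000e-02  1.0000e-02 -4.4000e-02]
```

View pics/s4.png

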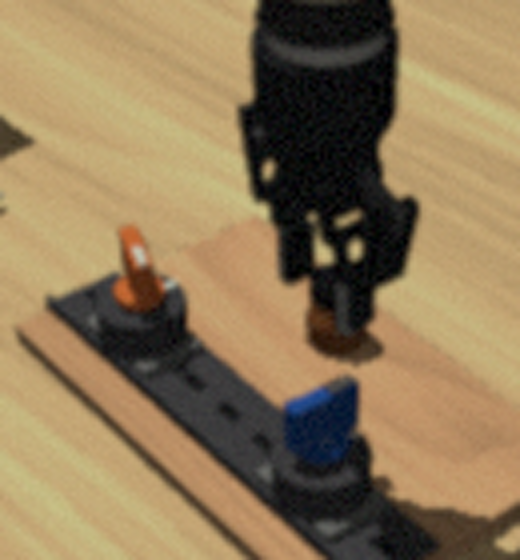

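The picture shows orange turned to its stop with its bar across the rail at (140, 265). The open fingers are above the blue bar, which is at (320, 415). Next I go down and grip blue.

arm_command --steps '[{"dp":[0,0,-0.01],"yaw":0},{"dp":[0,0,-0.025],"yaw":0},{"dp":[0,0,-0.04],"yaw":0},{"dp":[0,0,-0.052],"yaw":0},{"dp":[0,0,-0.062],"yaw":0},{"dp":[0,0,-0.07],"yaw":0},{"dp":[0,0,-0.076],"yaw":0},{"dp":[0,0,-0.08],"yaw":0},{"dp":[0,0,-0.08],"yaw":0}]'

```text
clock: 16.23
tcp_pos: [0.5215, 0.0158, 0.0565]
eef_rot: [0.071, 0.997, 0.0, -0.001]
ft_force: [-0.4, -0.7, -0.6]
opening: 0.0495
grasp_force: 0.0
```

arm_command --steps '[{"dp":[0,0,0],"yaw":0},{"dp":[0,0,0],"yaw":0},{"dp":[0,0,0],"yaw":0},{"dp":[0,0,0],"yaw":0},{"dp":[0,0,0],"yaw":0},{"dp":[0,0,0],"yaw":0},{"dp":[0,0,0],"yaw":0}]' --claw 0.0

```text
clock: 16.82
tcp_pos: [0.5229, 0.0164, 0.0584]
eef_rot: [0.071, 0.997, 0.001, 0.001]
ft_force: [0.8, 3.3, 3.5]
opening: 0.0131
grasp_force: 33.0
```

```bash
python3 st.py
```

```text
16.82 [0.5229 0.0164 0.0584] yaw 2.9992 F [0.83 3.28 3.54] T [ 0.811 -0.034 -0.067] op 0.0131 g 33.0 q6 0.045 tau6 [ -1.867 -31.537  29.621  -0.109  -1.092  -0.053]
```

arm_command --steps '[{"dp":[0,0.0005,0],"yaw":-0.025},{"dp":[0,0.0005,0],"yaw":-0.05},{"dp":[0,0.0005,0],"yaw":-0.075},{"dp":[0,0.0005,0],"yaw":-0.1},{"dp":[0,0.0005,0],"yaw":-0.125},{"dp":[0,0.0005,0],"yaw":-0.15},{"dp":[0,0.0005,0],"yaw":-0.175},{"dp":[0,0.0005,0],"yaw":-0.2},{"dp":[0,0.0005,0],"yaw":-0.225},{"dp":[0,0.0005,-0.0005],"yaw":-0.25},{"dp":[0,0.0005,-0.0005],"yaw":-0.275},{"dp":[0,0.0005,-0.0005],"yaw":-0.3},{"dp":[0,0.0005,-0.0005],"yaw":-0.325},{"dp":[0,0.0005,-0.0005],"yaw":-0.35},{"dp":[0,0.0005,-0.0008],"yaw":-0.375},{"dp":[0,0.0005,-0.0008],"yaw":-0.4},{"dp":[0,0.0005,-0.0008],"yaw":-0.425},{"dp":[0,0.0005,-0.0008],"yaw":-0.43}]'

```text
clock: 18.32
tcp_pos: [0.523, 0.0169, 0.0575]
eef_rot: [0.283, 0.959, 0.001, 0.001]
ft_force: [1.3, 4.7, 6.3]
opening: 0.0131
grasp_force: 33.3
```

```bash
python3 st.py
```

```text
18.32 [0.523  0.0169 0.0575] yaw 2.5673 F [1.32 4.74 6.35] T [ 0.998 -0.208  0.046] op 0.0131 g 33.3 q6 0.477 tau6 [ -2.514 -30.396  28.178   0.218  -1.47    0.104]
```

arm_command --steps '[{"dp":[0,0,0],"yaw":-0.02},{"dp":[0,0,0],"yaw":-0.04},{"dp":[0,0,0],"yaw":-0.06},{"dp":[0,0,0],"yaw":-0.08},{"dp":[0,0,0],"yaw":-0.08}]'

```text
clock: 18.73
tcp_pos: [0.523, 0.017, 0.0574]
eef_rot: [0.321, 0.947, 0.001, 0.001]
ft_force: [2.1, 4.3, 5.8]
opening: 0.0135
grasp_force: 33.2
```

```bash
python3 st.py
```

```text
18.73 [0.523  0.017  0.0574] yaw 2.4874 F [2.13 4.32 5.83] T [ 1.036 -0.275  0.043] op 0.0135 g 33.2 q6 0.557 tau6 [ -2.544 -30.674  28.311   0.355  -1.537   0.087]
```

arm_command --steps '[{"dp":[0,0,0],"yaw":-0.02},{"dp":[0,0,0],"yaw":-0.04},{"dp":[0,0,0],"yaw":-0.06},{"dp":[0,0,0],"yaw":-0.06}]'

```text
clock: 19.07
tcp_pos: [0.523, 0.0171, 0.0573]
eef_rot: [0.349, 0.937, 0.001, 0.001]
ft_force: [1.2, 5.2, 6.1]
opening: 0.013
grasp_force: 33.2
```

```bash
python3 st.py
```

```text
19.07 [0.523  0.0171 0.0573] yaw 2.4278 F [1.21 5.25 6.09] T [ 1.056 -0.306  0.055] op 0.013 g 33.2 q6 0.617 tau6 [ -2.666 -30.799  28.391   0.427  -1.581   0.163]
```

arm_command --steps '[{"dp":[0,0,0],"yaw":-0.02},{"dp":[0,0,0],"yaw":-0.04},{"dp":[0,0,-0.0003],"yaw":-0.06},{"dp":[0,0,-0.0003],"yaw":-0.06}]'

```text
clock: 19.4
tcp_pos: [0.5231, 0.0171, 0.0572]
eef_rot: [0.377, 0.926, 0.001, 0.001]
ft_force: [1.4, 6.4, 6.4]
opening: 0.0132
grasp_force: 33.3
```

```bash
python3 st.py
```

```text
19.4 [0.5231 0.0171 0.0572] yaw 2.3681 F [1.36 6.39 6.36] T [ 1.088 -0.294  0.135] op 0.0132 g 33.3 q6 0.677 tau6 [ -2.788 -30.468  28.2     0.317  -1.618   0.248]
```

Torque climbs (0.09, 0.16, 0.25) at about 0.65 rad, so blue's thread is crossed. I stop and back it off to the mark.

arm_command --steps '[{"dp":[0,0,0],"yaw":0.03},{"dp":[0,0,0],"yaw":0.06},{"dp":[0,0,0],"yaw":0.1},{"dp":[0,0,0.0003],"yaw":0.14},{"dp":[0,0,0.0003],"yaw":0.18},{"dp":[0,0,0.0003],"yaw":0.22},{"dp":[0,0,0.0005],"yaw":0.26},{"dp":[0,0,0.0005],"yaw":0.3},{"dp":[0,0,0.0005],"yaw":0.34},{"dp":[0,0,0.0008],"yaw":0.38},{"dp":[0,0,0.0008],"yaw":0.42},{"dp":[0,0,0.001],"yaw":0.46},{"dp":[0,0,0.001],"yaw":0.5},{"dp":[0,0,0.001],"yaw":0.54},{"dp":[0,0,0.001],"yaw":0.57},{"dp":[0,0,0.001],"yaw":0.6},{"dp":[0,0,0.001],"yaw":0.61},{"dp":[0,0,0.001],"yaw":0.61},{"dp":[0,0,0.001],"yaw":0.61}]'

```text
clock: 20.98
tcp_pos: [0.5228, 0.0164, 0.0583]
eef_rot: [0.082, 0.997, 0.0, 0.001]
ft_force: [0.9, 3.2, 7.4]
opening: 0.0132
grasp_force: 33.4
```

```bash
python3 st.py
```

```text
20.98 [0.5228 0.0164 0.0583] yaw 2.9777 F [0.89 3.18 7.38] T [ 0.789 -0.129  0.002] op 0.0132 g 33.4 q6 0.067 tau6 [-1.966e+00 -3.015e+01  2.812e+01  7.600e-02 -1.163e+00 -1.800e-02]
```

arm_command --steps '[{"dp":[0,0,0],"yaw":0},{"dp":[0,0,0],"yaw":0},{"dp":[0,0,0],"yaw":0},{"dp":[0,0,0],"yaw":0},{"dp":[0,0,0.01],"yaw":0},{"dp":[0,0,0.03],"yaw":0},{"dp":[0,0,0.055],"yaw":0},{"dp":[0,0,0.08],"yaw":0},{"dp":[-0.02,0,0.11],"yaw":0},{"dp":[-0.05,0.02,0.14],"yaw":0},{"dp":[-0.08,0.05,0.16],"yaw":0},{"dp":[-0.12,0.08,0.17],"yaw":0},{"dp":[-0.15,0.11,0.175],"yaw":0},{"dp":[-0.16,0.13,0.175],"yaw":0},{"dp":[-0.16,0.13,0.175],"yaw":0}]' --claw 0.05

```text
clock: 22.23
tcp_pos: [0.3583, 0.1508, 0.2352]
eef_rot: [0.077, 0.997, 0.002, 0.001]
ft_force: [0.4, -0.1, -0.7]
opening: 0.0502
grasp_force: 0.0
```

```bash
python3 st.py
python3 - <<'E'
from h import *
c=optics.read_camera("top"); save(c,"t5.png",(245,195,415,310),4.7)
c=optics.read_camera("scene"); save(c,"s5.png",(200,140,330,260),5)
E
```

```text
22.23 [0.3583 0.1508 0.2352] yaw 2.9867 F [ 0.41 -0.14 -0.7 ] T [-0.005 -0.041 -0.037] op 0.0502 g 0.0 q6 0.377 tau6 [  1.388 -20.472  30.945   0.207   0.297   0.462]
```

View pics/t5.png

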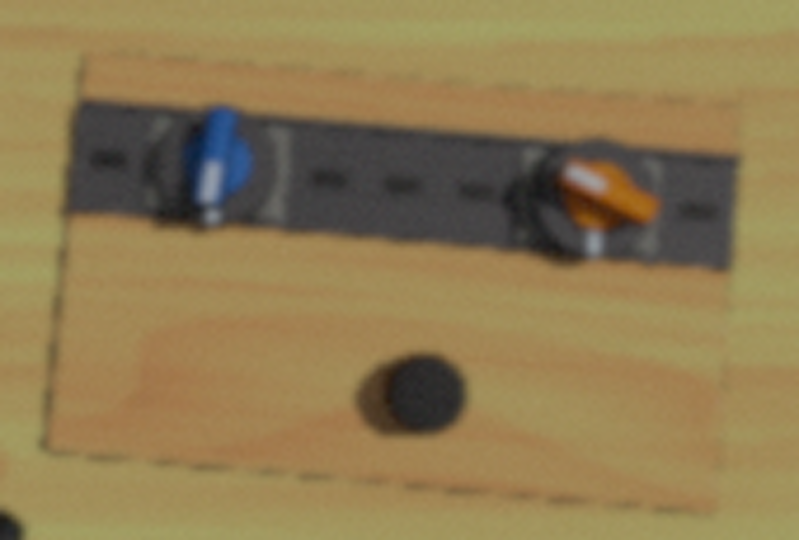

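View pics/s5.png

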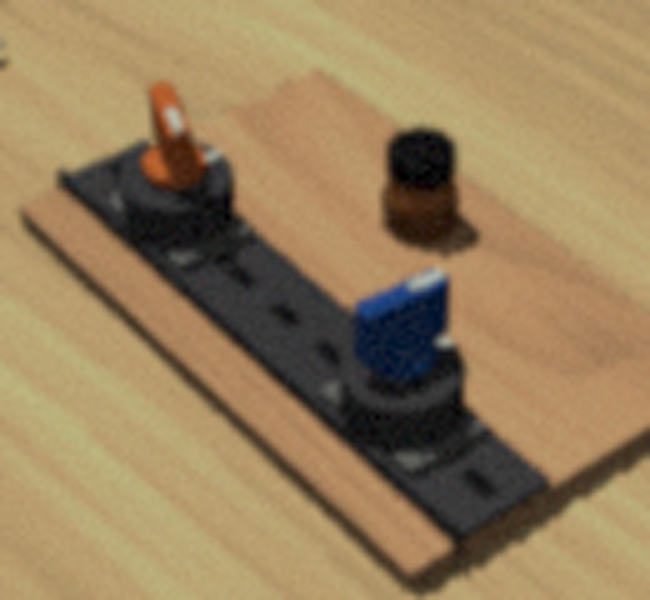

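In the top crop, the blue stripe at (208, 185) is back at its white mark (212, 217). The orange stripe at (585, 178) has turned about 98° clockwise to its stop. The jar is unmoved and the arm is clear. I'm handing in.

```bash
python3 -c "
from workcell import workorder
print(workorder.job_done())"
```

```text
the job is handed in; nothing more can be done
None
```

The orange screw ran freely and is home at its stop; the blue one bound at about 0.65 rad, so I backed it off to its mark and let go of both. The job is handed in, but the hand-in gave no verdict.

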